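# Pin the hold-down bar of a connector jig

## Task

Swing the jig's hold-down bar shut over the connectors until the hole in the bar lines up with the hole in the jig's block, then take the long pin out of the rack and push it down through both holes until its collar rests on the bar. Let go of it, and leave the short pins in the rack and everything else on the bench where it is.

Things in the scene. Friction and masses are not known exactly. Their poses are not given: they have to be found in the camera images.
- jig: the connector holding jig, fixed to the table: an aluminium base plate 90 x 235 x 12 mm that carries a round hinge post, three white connector housings and, at the other end, a square aluminium block (40 x 40 mm, top 62 mm above the table) with a hole. Origin at table level. Its -y axis runs from hinge to block; the hinge axis is at (0, 85) mm, the block's hole at (0, -75) mm. z up
- bar (a joint): swing of the steel hold-down bar about the vertical hinge, rad; 0 = its hole is exactly over the block's hole; grows counter-clockwise from above as the bar swings open, towards the jig's +x side. There is no stop at 0: it swings on to -0.15. The hinge is a little stiff (about 0.1 N m), so the bar stays where it is left
- bar_hole (a point): centre of the 13 mm hole through the bar, at the bar's upper face (75 mm above the table; bar 12 mm thick, passing 1 mm above the block; mouth chamfered 2 mm). It is 160 mm from the hinge axis. The x, y axes are the bar's; -y points out along the bar
- bar_handle (a point): grip point on the upright round handle at the bar's free end, 225 mm from the hinge axis and 65 mm beyond the hole: aluminium, 18 mm across, rising from the bar's upper face (75 mm) to 120 mm above the table; the point is 105 mm above the table
- base_hole (a point): centre of the mouth of the 13 mm hole in the jig's block, 62 mm above the table; vertical, 45 mm deep, chamfered 2 mm
- rack: fixed grey pin rack, 160 x 52 x 40 mm, origin under its centre at table level, long side along its x; three holes 13 mm wide and 30 mm deep at x = -50, 0, 50 mm, each with a pin standing in it (which pin is where varies)
- long_pin_grip (a point): grip point of the long pin, on its round aluminium handle (18 mm across, 45 mm high, above a dark 26 mm collar 5 mm thick): 30 mm above the collar's underside, 20 mm below the handle's top. z points from tip to handle. The long pin stands in the rack with the underside of its collar 20 mm above the rack, and weighs about 80 g
- long_pin_shoulder (a point): centre of the underside of the long pin's collar, which rests on the bar when the pin is home; 50 mm above the tip
- long_pin_tip (a point): tip of the long pin: steel shank 12 mm across, 50 mm long from tip to collar; the last 10 mm taper to 6 mm
- screwdriver: hand screwdriver lying down, 190 mm long, black handle; bystander, to be left alone
- tape_roll: tan ring-shaped roll of tape lying flat, 80 mm across, 19 mm high; bystander
- crimper: hand crimping tool lying flat, about 180 mm long, two handles; bystander
- mouse: grey computer mouse, 100 mm long; bystander
- spray_can: upright can, 52 mm across, 150 mm tall; bystander
- connector: loose white connector housing, about 48 x 24 x 20 mm; bystander
- short_pin_a: one of two alike short pins standing in the rack: as the long pin, but with a 28 mm shank, so that its collar rests on the rack and it stands about 20 mm lower; origin at the tip. Stays in the rack
- short_pin_b: the other short pin, the same
Mind the look-alikes: they are no part of the job. Leave any blue or brown look-alike of the part that bears long_pin_grip alone.

How it is judged:
By the outcome, as a careful person would: the job done as asked, in the order asked, and still so for the second after the job is handed in, with the robot touching nothing.
It also fails if it takes over 72 s, if anything falls off the work surface, if the arm or the gripper's body presses on something with over 40 N, if the wrist force passes 120 N, or if a joint passes its speed limit or range.

## Robot

A 6-joint arm with a two-finger parallel gripper is mounted at the origin on the work surface. World frame = base frame: x ahead of the robot, y to its left, z up, the work surface at z = 0. Lengths are in m, angles in rad, forces in N, time in s.
With the tool pointing down it reaches from about 0.3 to 0.775 m from the base axis. Payload 14.6 kg.
Tool frame: the origin (TCP) lies at the very end of the fingers, on their centre line; the grasp point (between the pads) lies 19 mm behind it; z points along the fingers, y is the line along which they close (so a half turn about z gives the same grasp; the last joint's range is limited). The gripper opens to 94 mm and grips with 3 to 60 N. Pads are 16 mm wide; open, the fingers measure 119 mm over their backs; the gripper's body (75 mm by 177 mm) begins 78 mm behind the grasp point.
Start: joints at [1.073, 0.3, 1.521, -0, 1.321, -0.067], TCP at [0.23, 0.5, 0.205] pointing down, gripper open.
Joint ranges: [-3.03, 3.03], [-0.79, 2.21], [0.23, 2.52], [-1.04, 4.18], [0, 3.07], [-2.55, 2.55]. Speed limits (rad/s): [2.22, 2.22, 2.57, 3.14, 3.14, 3.14].

## Interface

Orientations are given as [roll, pitch, yaw] about the fixed x, y, z axes, in that order (R = Rz(yaw) Ry(pitch) Rx(roll)).
In Python, from station import ctrl gives the robot as it stands. The module is installed in compiled form; this text tells all that it offers.
- The arm moves only by the tool play_rows, never from a script. Its argument "commands" is a list of rows, each a list of 7 numbers: the shift along the tool's x, y, z in m, then the turn, a rotation vector about the tool's x, y, z in degrees, then the closure, from -1 (fully open) to 1 (shut). A call has 1 to 20 rows; each row shifts and turns the commanded pose from where the row before left it, along the tool's axes as they then stand; what a row does not reach is not made up. A row lasts 1/12 s, in which the tool goes at most 41.7 mm and 7.16 degrees, less where a joint would pass 70% of its speed; a pose out of reach is approached as far as the arm can. A call is refused whole if a number of a shift passes 0.0417 or a number of a turn 7.16, either way. A call with a gripper value outside its range is refused whole. The fingers move at their own pace and stop on an object; "force" is the grip in N (left out, the last holds). Time passes only in rows, so rows that do not move let the fingers close. It gives the time, the measured TCP pose, the force, the opening and the grip force at its end, in the units of the state.
- ctrl.get_obs(): the state, without advancing time (a new reading comes with each control period).
- ctrl.camera(name): name is "scene" or "top" or "wrist"; returns the picture (400x640x3 uint8, blue, green, red); there is no depth.
- ctrl.camera_model(name): a dict with "fx", "fy", "cx", "cy" (pixels), "rvec" (rotation vector, rad) and "tvec" (3), from world to camera coordinates, as OpenCV has them. Camera axes: x right, y down, z forward; pixel columns grow to the right and rows downward; lengths in m; the calibration is good to about 2 mm. A picture is of the moment at which its call begins: read the wrist's pose just before it. camera_model takes no time and is no camera call; for the wrist camera it gives the pose at the moment of the call.
- ctrl.hand_in(): hands the job in; it is judged then, once.
The state is a dict: "time_s": time; "qpos": joint angles; "joint_vel": joint speeds; "tau": joint torques, N m; "ee_pos": TCP position; "eef_rot": TCP orientation; "force": force on the tool from outside, world axes, zero at the start; "moment": the same for the moment, N m; "grip_width": finger opening in m; "grip_force": force on a finger pad.
Only numpy, scipy, OpenCV 4.12 (cv2) and the standard library are available. Lean on these libraries where they do the work, as an engineer would, in place of code of your own. Each camera call takes 0.05 s, during which the arm holds its last target. There are 200 camera calls.

## Working session

There is one attempt and no reset: what is moved stays moved. The work goes in short steps, Python scripts to look and compute and a tool call to move; the robot and the scene stay as the last step left them, time stands still between calls to the robot, and variables do not carry over. Pictures are saved under pics/ and viewed, at most 10 in all, crops included, and the job is handed in when it is done.

Besides the shell and the picture viewer there is one more tool, called as name([rows], argument=value, ...), one row to a line, values as JSON. play_rows: Moves the arm, as the interface text tells. Its arguments: {"type":"object","properties":{"commands":{"type":"array","items":{"type":"array","items":{"type":"number"}}},"force":{"type":"number"}},"required":["commands"]}

```bash
mkdir -p pics
cat > h.py <<'E'
import numpy as np, cv2
from station import ctrl
def snap(n,f):
    m=ctrl.camera_model(n); im=ctrl.camera(n); cv2.imwrite('pics/'+f,im); return im,m
def ray(m,u,v):
    R=cv2.Rodrigues(np.array(m['rvec'],float))[0]; t=np.array(m['tvec'],float).ravel()
    d=R.T@np.array([(u-m['cx'])/m['fx'],(v-m['cy'])/m['fy'],1]); return -R.T@t,d
def atz(m,u,v,z):
    c,d=ray(m,u,v); return c+d*(z-c[2])/d[2]
def proj(m,p):
    return cv2.projectPoints(np.array(p,float).reshape(-1,3),np.array(m['rvec'],float),np.array(m['tvec'],float),np.array([[m['fx'],0,m['cx']],[0,m['fy'],m['cy']],[0,0,1]],float),None)[0].reshape(-1,2)
E
python3 - <<'E'
from h import *
im,m=snap('top','top0.png'); im2,m2=snap('scene','scene0.png')
cv2.imwrite('pics/both0.png',cv2.resize(np.vstack([im,im2]),(480,600)))
for k in (m,m2): print(k, ray(k,320,200))
print(ctrl.get_obs())
E
```

```text
{'fx': 491.5052315041375, 'fy': 491.5052315041375, 'cx': 320.53590841879475, 'cy': 198.06013107555117, 'rvec': array([ 2.17760515, -2.18647086,  0.06381129]), 'tvec': array([-0.03152407,  0.51401826,  1.35693079])} (array([ 0.42025061, -0.04674632,  1.38840697]), array([ 0.06419972,  0.01066452, -0.99788849]))
{'fx': 360.94893426945157, 'fy': 360.94893426945157, 'cx': 318.88779917825417, 'cy': 200.51394437075302, 'rvec': array([ 2.01142307,  0.90653754, -0.50597322]), 'tvec': array([-0.31458475, -0.14112919,  1.36395076])} (array([ 1.12846537, -0.54803032,  0.63676635]), array([-0.63223543,  0.53994804, -0.55564916]))
{'time_s': 0.1, 'qpos': array([ 1.07340946e+00,  3.00406059e-01,  1.52149713e+00,  3.62042706e-06,
        1.32069974e+00, -6.65970508e-02]), 'joint_vel': array([ 0.0001456 , -0.00144333, -0.00165886,  0.00085176,  0.00297865,
        0.00075069]), 'tau': array([-1.08309981e-03, -5.32653451e+01, -3.53278756e+01,  7.08542042e-02,
        2.35173589e-02, -2.73490951e-05]), 'ee_pos': array([0.22956565, 0.49955011, 0.20495752]), 'eef_rot': array([-3.14058485e+00, -7.07310625e-05,  2.71080191e+00]), 'force': array([-0.06610605,  0.18444014,  0.70099883]), 'moment': array([0.05321185, 0.0052914 , 0.02559683]), 'grip_force': 0.0, 'grip_width': 0.09403605340365423}
```

View pics/top0.png

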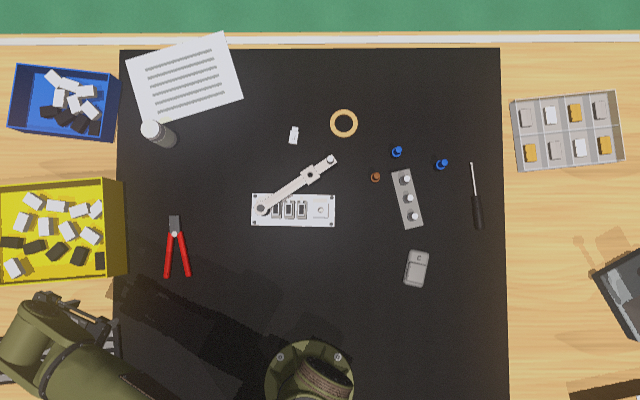

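View pics/scene0.png

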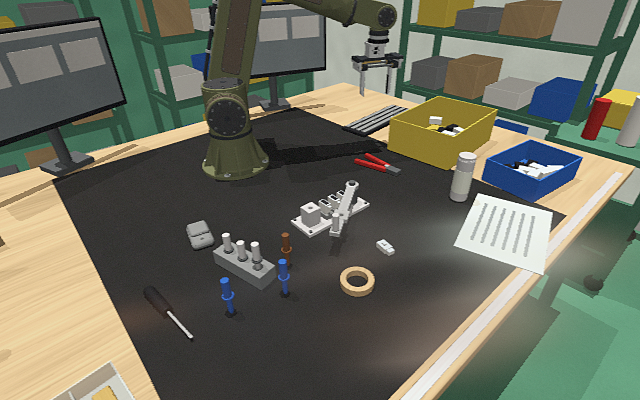

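The top view shows the jig at about (293,210), the bar open with its handle at (332,160), and the rack at (407,198). Next I'll enlarge the crops.

Run:
```python
import cv2,numpy as np
t=cv2.imread('pics/top0.png'); s=cv2.imread('pics/scene0.png')
a=cv2.resize(t[140:240,240:440],(800,400),interpolation=cv2.INTER_CUBIC)
cv2.imwrite('pics/ctop.png',a)
b=cv2.resize(s[170:300,200:380],(792,572),interpolation=cv2.INTER_CUBIC)
cv2.imwrite('pics/cscene.png',b)
```

```text
(no output)
```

View pics/ctop.png

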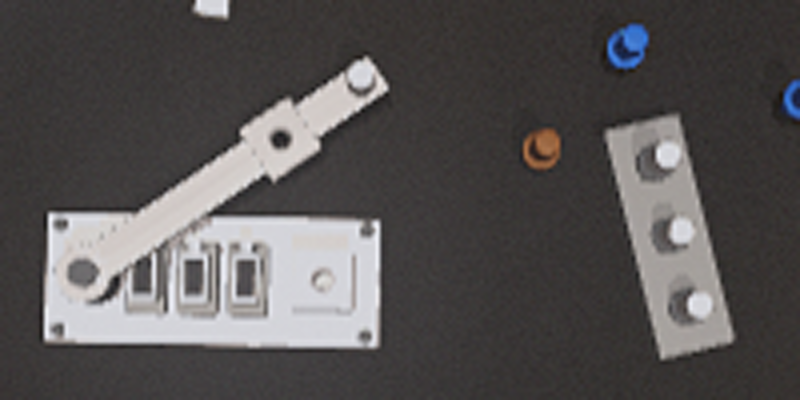

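View pics/cscene.png

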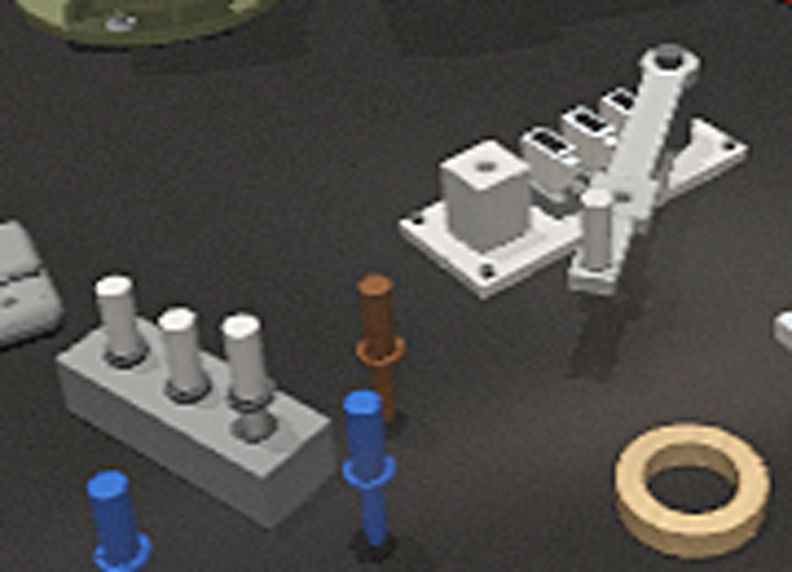

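The scene crop shows the long pin at the rack's far (+x) end: its collar is raised at (250,395), and its handle top is at about (407,179) in the top view. Next I'll calculate positions.

Run:
```python
from h import *
m=ctrl.camera_model('top'); s=ctrl.camera_model('scene')
P=lambda x,y,z:atz(m,240+x/4,140+y/4,z)
S=lambda x,y,z:atz(s,200+x/4.4,170+y/4.4,z)
np.set_printoptions(precision=4,suppress=True)
pl=[P(*c,.012)[:2] for c in [(48,212),(380,220),(380,347),(45,342)]]; c=np.mean(pl,0); print('plate',pl,c)
print('hinge',P(83,272,.075),'basehole',P(322,280,.062),S(486,167,.062),'barhole',P(281,139,.075),'handle',P(362,80,.12),S(597,200,.12))
print('long',P(667,156,.11),S(242,324,.11),'shorts',P(680,232,.09),P(700,305,.09),S(178,319,.09),S(115,287,.09))
print('brown',P(543,145,.11),'blue',P(633,40,.11))
print('rack corners',[P(*c,.04)[:2] for c in [(605,128),(680,115),(734,342),(661,358)]])
```

```text
plate [array([0.5294, 0.1592]), array([ 0.5227, -0.0742]), array([ 0.4337, -0.0737]), array([0.4381, 0.1608])] [0.481 0.043]
hinge [0.484  0.1261 0.075 ] basehole [ 0.4785 -0.0338  0.062 ] [ 0.4865 -0.0352  0.062 ] barhole [ 0.5729 -0.0068  0.075 ] handle [ 0.6059 -0.0609  0.12  ] [ 0.6168 -0.0621  0.12  ]
long [ 0.5564 -0.2597  0.11  ] [ 0.5633 -0.2588  0.11  ] shorts [ 0.508  -0.2708  0.09  ] [ 0.4598 -0.2832  0.09  ] [ 0.5155 -0.2709  0.09  ] [ 0.469  -0.2826  0.09  ]
brown [ 0.564  -0.1789  0.11  ] blue [ 0.6329 -0.2386  0.11  ]
rack corners [array([ 0.5835, -0.229 ]), array([ 0.5922, -0.2807]), array([ 0.4359, -0.3151]), array([ 0.4252, -0.2651])]
```

```bash
cat >> h.py <<'E'
np.set_printoptions(precision=4,suppress=True)
from scipy.spatial.transform import Rotation as Ro
def pose():
    o=ctrl.get_obs(); return np.array(o['ee_pos']),Ro.from_euler('xyz',o['eef_rot']),o
def go(p,yaw=None):
    """total shift in tool axes and remaining turn (deg about tool axes) to target, tool down"""
    q,R,o=pose(); yaw=o['eef_rot'][2] if yaw is None else yaw
    T=Ro.from_euler('xyz',[np.pi,0,yaw])
    print('t',round(o['time_s'],2),'pos',q,'rot',np.degrees(o['eef_rot']),'shift mm',R.inv().apply(np.array(p)-q)*1e3,'turn deg',np.degrees((R.inv()*T).as_rotvec()))
E
python3 - <<'E'
from h import *
m=ctrl.camera_model('wrist'); c,d=ray(m,320,200); q,R,o=pose()
print(m['fx'],R.inv().apply(c-q),R.inv().apply(d))
go([.45,.0,.38],2.149)
E
```

```text
322.016228206037 [ 0.0667 -0.0003 -0.1795] [-0.2325 -0.005   0.9726]
t 0.1 pos [0.2296 0.4996 0.205 ] rot [-179.9423   -0.0041  155.3175] shift mm [-408.889  -362.0343 -174.7066] turn deg [-0.0574  0.0123 32.1889]
```

play_rows([
  [-0.0314,-0.0272,-0.011,0,0,0,-1],
  [-0.0314,-0.0272,-0.011,0,0,0,-1],
  [-0.0314,-0.0272,-0.011,0,0,0,-1],
  [-0.0314,-0.0272,-0.011,0,0,0,-1],
  [-0.0314,-0.0272,-0.011,0,0,0,-1],
  [-0.0314,-0.0272,-0.011,0,0,0,-1],
  [-0.0314,-0.0272,-0.011,0,0,0,-1],
  [-0.0314,-0.0272,-0.011,0,0,0,-1],
  [-0.0314,-0.0272,-0.011,0,0,0,-1],
  [-0.0314,-0.0272,-0.011,0,0,0,-1],
  [-0.0314,-0.0272,-0.011,0,0,0,-1],
  [-0.0314,-0.0272,-0.011,0,0,0,-1],
  [-0.0314,-0.0272,-0.011,0,0,0,-1],
  [-0.0314,-0.0272,-0.011,0,0,0,-1],
  [0,0,0,0,0,6.44,-1],
  [0,0,0,0,0,6.44,-1],
  [0,0,0,0,0,6.44,-1],
  [0,0,0,0,0,6.44,-1],
  [0,0,0,0,0,6.44,-1],
  [0,0,0,0,0,0,-1],
])

```text
time_s: 1.77
ee_pos: [0.4627, -0.0138, 0.3545]
eef_rot: [-3.141, -0.0, 2.143]
force: [0.5, -0.4, 0.6]
grip_width: 0.0937
grip_force: 0.0
```

Run:
```python
from h import *
go([.47,-.03,.36],2.149)
im,m=snap('wrist','w1.png'); np.save('w1.npy',m,allow_pickle=True)
cv2.imwrite('pics/w1b.png',cv2.resize(im,(800,500),interpolation=cv2.INTER_CUBIC))
```

```text
t 1.77 pos [ 0.4627 -0.0138  0.3545] rot [-179.9767   -0.0208  122.7984] shift mm [-17.5923  -2.659   -5.4972] turn deg [-0.0233 -0.0209 -0.3303]
```

View pics/w1b.png

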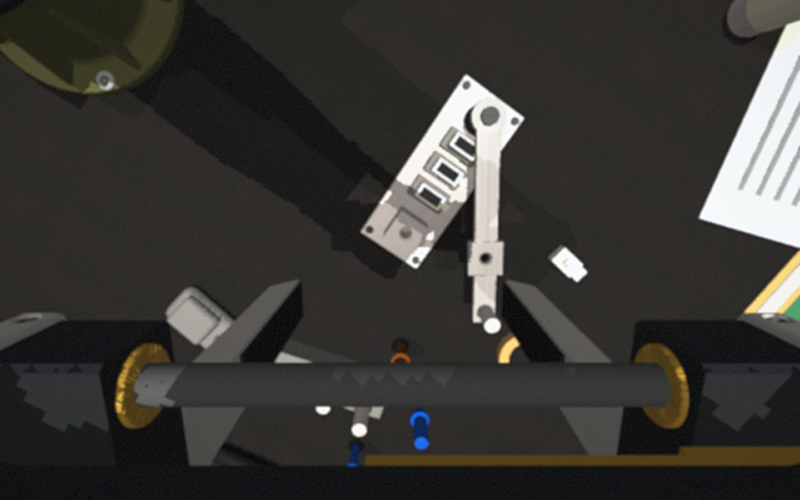

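The wrist view shows the hinge at (489,116), the block hole at (405,232), the bar hole at (486,258) and the handle top at (492,325), in enlarged pixels.

Run:
```python
from h import *
m=np.load('w1.npy',allow_pickle=True).item()
W=lambda x,y,z:atz(m,x*.8,y*.8,z)
h=W(489,116,.08)[:2];b=W(405,232,.062)[:2];r=W(486,258,.075)[:2];k=W(492,325,.12)[:2]
print('hinge',h,'base',b,np.linalg.norm(b-h),'barhole',r,np.linalg.norm(r-h),'handle',k,np.linalg.norm(k-h))
print('corners',[W(*c,.012)[:2] for c in [(467,74),(525,119),(418,269),(360,232)]])
for z in (.075,.085,.095): print(W(489,116,z))
a=lambda v:np.degrees(np.arctan2(*(v)[::-1]))
print(a(b-h),a(r-h),a(k-h)); print('long',W(359,430,.11))
```

```text
hinge [0.4836 0.1258] base [ 0.4785 -0.0324] 0.15832151794747842 barhole [ 0.5742 -0.0049] 0.15905709347133118 handle [ 0.6098 -0.0591] 0.22391914239334473
corners [array([0.4416, 0.1634]), array([0.5317, 0.1596]), array([ 0.5263, -0.0735]), array([ 0.4341, -0.0724])]
[0.4842 0.1267 0.075 ]
[0.483  0.1249 0.085 ]
[0.4817 0.123  0.095 ]
-91.85134042257539 -55.27832469733735 -55.68663923520662
long [ 0.5588 -0.2601  0.11  ]
```

Run:
```python
from h import *
go([.609,-.06,.15],np.radians(124.5))
```

```text
t 1.82 pos [ 0.4627 -0.0138  0.3546] rot [-179.9796   -0.0136  123.2142] shift mm [-118.8636   97.1232  204.5112] turn deg [-0.0203 -0.0138 -1.2858]
```

play_rows([
  [-0.0119,0.0097,0.0204,0,0,-0.13,-1],
  [-0.0119,0.0097,0.0204,0,0,-0.13,-1],
  [-0.0119,0.0097,0.0204,0,0,-0.13,-1],
  [-0.0119,0.0097,0.0204,0,0,-0.13,-1],
  [-0.0119,0.0097,0.0204,0,0,-0.13,-1],
  [-0.0119,0.0097,0.0204,0,0,-0.13,-1],
  [-0.0119,0.0097,0.0204,0,0,-0.13,-1],
  [-0.0119,0.0097,0.0204,0,0,-0.13,-1],
  [-0.0119,0.0097,0.0204,0,0,-0.13,-1],
  [-0.0119,0.0097,0.0204,0,0,-0.13,-1],
  [0,0,0,0,0,0,-1],
  [0,0,0,0,0,0,-1],
  [0,0,0,0,0,0,-1],
])

```text
time_s: 2.9
ee_pos: [0.6094, -0.0588, 0.1516]
eef_rot: [3.141, 0.0, 2.174]
force: [-0.6, 0.1, 0.3]
grip_width: 0.094
grip_force: 0.0
```

Run:
```python
from h import *
go([.609,-.06,.088],np.radians(124.5))
```

```text
t 2.9 pos [ 0.6094 -0.0588  0.1516] rot [179.9732   0.0257 124.5394] shift mm [-0.7568 -1.0577 63.6467] turn deg [0.0268 0.0257 0.0394]
```

play_rows([
  [0,0,0.0159,0,0,0,-1],
  [0,0,0.0159,0,0,0,-1],
  [0,0,0.0159,0,0,0,-1],
  [0,0,0.0159,0,0,0,-1],
  [0,0,0,0,0,0,1],
  [0,0,0,0,0,0,1],
  [0,0,0,0,0,0,1],
  [0,0,0,0,0,0,1],
  [0,0,0,0,0,0,1],
  [0,0,0,0,0,0,1],
  [0,0,0,0,0,0,1],
  [0,0,0,0,0,0,1],
  [0,0,0,0,0,0,1],
  [0,0,0,0,0,0,1],
], force=10)

```text
time_s: 4.07
ee_pos: [0.6095, -0.0589, 0.0871]
eef_rot: [-3.142, -0.0, 2.172]
force: [-0.1, -0.2, 0.2]
grip_width: 0.031
grip_force: 0.0
```

Run:
```python
from h import *
h=np.array([.4838,.126])
q,R,o=pose(); v=q[:2]-h; th=np.radians(-91.75)
print(o['grip_width'],o['grip_force'],o['force'],np.linalg.norm(v),np.degrees(np.arctan2(v[1],v[0])))
t=h+.225*np.array([np.cos(th),np.sin(th)]); go([*t,q[2]],th+np.pi)
```

```text
0.031035774003171472 0.0 [-0.1344 -0.157   0.2122] 0.22357197659683306 -55.79401229051039
t 4.07 pos [ 0.6095 -0.0589  0.0871] rot [-179.996    -0.0023  124.4186] shift mm [  41.9316 -131.9571    0.0109] turn deg [-0.0046 -0.001  36.1686]
```

Still closing; wait a little.

play_rows([
  [0,0,0,0,0,0,1],
  [0,0,0,0,0,0,1],
  [0,0,0,0,0,0,1],
  [0,0,0,0,0,0,1],
  [0,0,0,0,0,0,1],
  [0,0,0,0,0,0,1],
])

```text
time_s: 4.57
ee_pos: [0.6095, -0.0589, 0.0871]
eef_rot: [3.142, 0.0, 2.171]
force: [-0.9, -0.1, 0.1]
grip_width: 0.0181
grip_force: 10.0
```

Run:
```python
from h import *
h=np.array([.4838,.126])
q,R,o=pose(); v=q[:2]-h; th=np.radians(-91.75)
print(o['grip_width'],o['grip_force'],o['force'],np.linalg.norm(v),np.degrees(np.arctan2(v[1],v[0])))
t=h+.225*np.array([np.cos(th),np.sin(th)]); go([*t,q[2]],th+np.pi)
```

```text
0.01814721129560611 10.000004768371582 [-0.8799 -0.0935  0.0935] 0.22360064149098222 -55.79339525444245
t 4.57 pos [ 0.6095 -0.0589  0.0871] rot [179.9995   0.0006 124.4155] shift mm [  41.9532 -131.9617   -0.0015] turn deg [ 0.0006  0.0005 36.1655]
```

play_rows([
  [0.00014,-0.0078,0,0,0,2,1],
  [0.00014,-0.0078,0,0,0,2,1],
  [0.00014,-0.0078,0,0,0,2,1],
  [0.00014,-0.0078,0,0,0,2,1],
  [0.00014,-0.0078,0,0,0,2,1],
  [0.00014,-0.0078,0,0,0,2,1],
  [0.00014,-0.0078,0,0,0,2,1],
  [0.00014,-0.0078,0,0,0,2,1],
  [0.00014,-0.0078,0,0,0,2,1],
  [0.00014,-0.0078,0,0,0,2,1],
  [0.00014,-0.0078,0,0,0,2,1],
  [0.00014,-0.0078,0,0,0,2,1],
  [0.00014,-0.0078,0,0,0,2,1],
  [0.00014,-0.0078,0,0,0,2,1],
  [0.00014,-0.0078,0,0,0,2,1],
  [0.00014,-0.0078,0,0,0,2,1],
  [0.00014,-0.0078,0,0,0,2,1],
  [0,0,0,0,0,0,1],
  [0,0,0,0,0,0,1],
])

```text
time_s: 6.15
ee_pos: [0.4843, -0.0974, 0.0871]
eef_rot: [-3.141, -0.001, 1.578]
force: [-1.1, 5.1, -0.5]
grip_width: 0.0178
grip_force: 10.0
```

Run:
```python
from h import *
h=np.array([.4838,.126])
q,R,o=pose(); v=q[:2]-h; th=np.radians(-91.75)
print(o['grip_width'],o['grip_force'],o['force'],np.linalg.norm(v),np.degrees(np.arctan2(v[1],v[0])))
t=h+.225*np.array([np.cos(th),np.sin(th)]); go([*t,q[2]],th+np.pi)
im,m=snap('wrist','w2.png'); np.save('w2.npy',m,allow_pickle=True)
print([proj(m,p) for p in ([*h,.08],[.4785,-.0335,.075])])
cv2.imwrite('pics/w2b.png',cv2.resize(im[40:280,160:480],(800,600),interpolation=cv2.INTER_CUBIC))
```

```text
0.017814561053847232 9.99995693564415 [-1.0605  5.1249 -0.4763] 0.22336323008280506 -89.87634177033269
t 6.15 pos [ 0.4843 -0.0974  0.0871] rot [-179.9675   -0.0615   90.4004] shift mm [-1.4809 -7.3638  0.0026] turn deg [-0.0336 -0.0609  2.1504]
[array([[ 324.3679, -234.1795]]), array([[312.9172, 127.2164]])]
```

View pics/w2b.png

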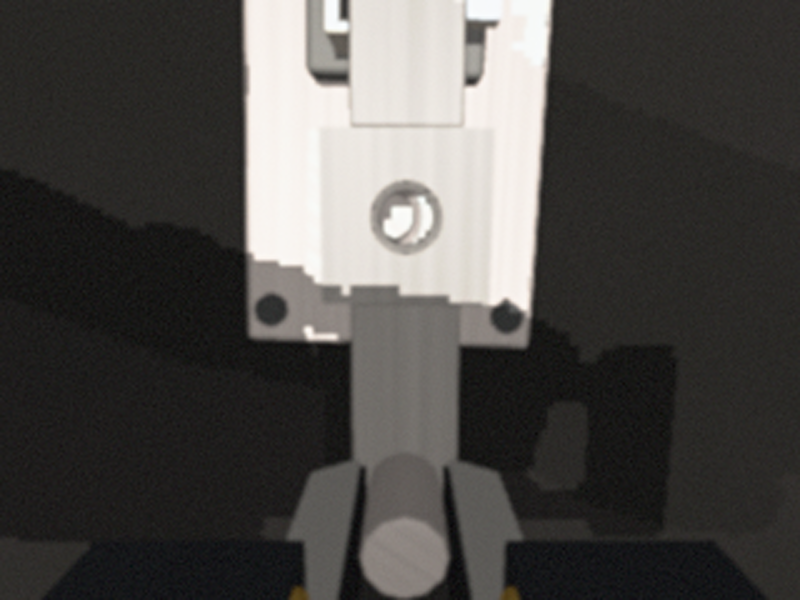

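The bar hole is at (406,217) in the crop, the plate screw holes are at (271,309) and (507,317), and the handle top is at (404,557). The block hole shows partly off to the left through the bar hole.

Run:
```python
from h import *
m=np.load('w2.npy',allow_pickle=True).item()
W=lambda x,y,z:atz(m,160+x*.4,40+y*.4,z)[:2]
a,b=W(271,309,.012),W(507,317,.012); d=(b-a)/np.linalg.norm(b-a)
c1,c2=W(249,338,.012),W(529,348,.012)
r=W(406,217,.075)
for nm,p,q in (('screws',a,b),('edge',c1,c2)):
    e=(q-p)/np.linalg.norm(q-p); print(nm,p,q,(p+q)/2,np.linalg.norm(q-p),'bar hole off axis mm',(r-(p+q)/2)@e*1e3, np.degrees(np.arctan2(e[1],e[0])))
h=np.array([.4838,.126]); print('barhole',r, r-h,np.degrees(np.arctan2(*(r-h)[::-1])),'handle',W(404,557,.12), 'left/right side at hole row',W(246,217,.012),W(538,217,.012))
im=cv2.imread('pics/w2.png')[40:280,160:480]
cv2.imwrite('pics/w2c.png',cv2.resize(im[65:110,140:185],(600,600),interpolation=cv2.INTER_CUBIC))
```

```text
screws [ 0.4416 -0.0626] [ 0.5165 -0.0647] [ 0.479  -0.0636] 0.0748847021469079 bar hole off axis mm 4.135704034946899 -1.5943194942264918
edge [ 0.4343 -0.0719] [ 0.5239 -0.0746] [ 0.4791 -0.0732] 0.08962195983432437 bar hole off axis mm 3.744100156978289 -1.7151097495390983
barhole [ 0.484  -0.0332] [ 0.0002 -0.1592] -89.92519402790938 handle [ 0.4839 -0.0979] left/right side at hole row [ 0.4348 -0.0342] [ 0.5249 -0.0336]
```

View pics/w2c.png

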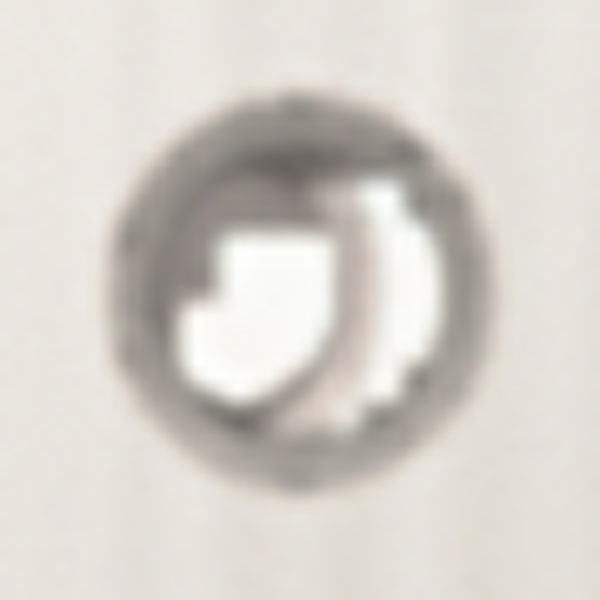

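play_rows([
  [0.0003,-0.0031,0,0,0,0.8,1],
  [0.0003,-0.0031,0,0,0,0.8,1],
  [0,0,0,0,0,0,1],
  [0,0,0,0,0,0,1],
  [0,0,0,0,0,0,1],
])

```text
time_s: 6.62
ee_pos: [0.4785, -0.0973, 0.0871]
eef_rot: [-3.141, -0.0, 1.55]
force: [1.0, 3.0, -1.9]
grip_width: 0.0181
grip_force: 10.0
```

Run:
```python
from h import *
h=np.array([.4838,.126])
q,R,o=pose(); v=q[:2]-h
print(q,o['grip_width'],o['force'],np.linalg.norm(v),np.degrees(np.arctan2(v[1],v[0])),np.degrees(o['eef_rot']))
im,m=snap('wrist','w3.png'); np.save('w3.npy',m,allow_pickle=True)
a=cv2.resize(im[105:150,300:345],(500,500),interpolation=cv2.INTER_CUBIC)
b=cv2.resize(im[80:200,240:400],(300,225))
c=np.zeros((500,800,3),np.uint8);c[:,:500]=a;c[:225,500:]=b
cv2.imwrite('pics/w3c.png',c)
```

```text
[ 0.4785 -0.0973  0.0871] 0.018109436894851068 [ 1.0138  3.0293 -1.8737] 0.22332827085090778 -91.37067234738791 [-179.9835   -0.012    88.8225]
```

View pics/w3c.png

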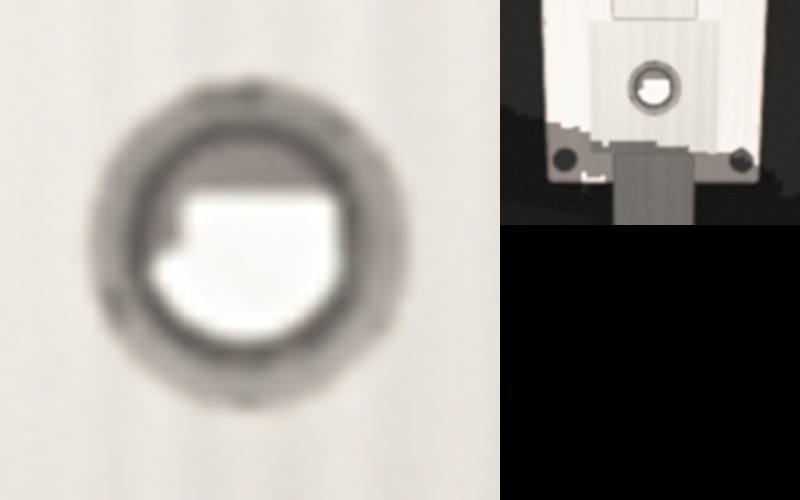

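Through the bar hole at (248,243), the block's hole is concentric to within about 0.3 mm, so the bar is aligned. Next: open and rise.

play_rows([
  [0,0,0,0,0,0,-0.2],
  [0,0,0,0,0,0,-0.2],
  [0,0,0,0,0,0,-0.2],
  [0,0,0,0,0,0,-0.2],
  [0,0,0,0,0,0,-0.2],
  [0,0,0,0,0,0,-0.2],
  [0,0,0,0,0,0,-0.2],
  [0,0,-0.01,0,0,0,-0.2],
  [0,0,-0.015,0,0,0,-0.2],
  [0,0,-0.02,0,0,0,-0.2],
  [0,0,-0.02,0,0,0,-0.2],
  [0,0,-0.02,0,0,0,-0.2],
  [0,0,-0.02,0,0,0,-0.2],
  [0,0,0,0,0,0,-0.2],
])

```text
time_s: 7.83
ee_pos: [0.4799, -0.0977, 0.1966]
eef_rot: [3.136, 0.002, 1.55]
force: [0.6, -0.3, -0.1]
grip_width: 0.0567
grip_force: 0.0
```

Run:
```python
from h import *
m=np.load('w3.npy',allow_pickle=True).item()
print('bar hole',atz(m,322.4,126.9,.075), ctrl.get_obs()['grip_width'])
go([.558,-.260,.19],np.radians(13.7))
m=ctrl.camera_model('wrist')
im,_=snap('wrist','w4.png'); print(proj(m,[.479,-.034,.075]))
cv2.imwrite('pics/w4c.png',cv2.resize(im,(800,500)))
```

```text
bar hole [ 0.48   -0.0332  0.075 ] 0.05666129397363877
t 7.83 pos [ 0.4799 -0.0977  0.1966] rot [179.6632   0.0888  88.8196] shift mm [-160.6248   81.3902    7.3118] turn deg [ 0.3453 -0.1451 75.1196]
[[318.6219 125.6687]]
```

play_rows([
  [-0.0201,0.0102,0,0,0,0,-0.2],
  [-0.0201,0.0102,0,0,0,0,-0.2],
  [-0.0201,0.0102,0,0,0,0,-0.2],
  [-0.0201,0.0102,0,0,0,0,-0.2],
  [-0.0201,0.0102,0,0,0,0,-0.2],
  [-0.0201,0.0102,0,0,0,0,-0.2],
  [-0.0201,0.0102,0,0,0,0,-0.2],
  [-0.0201,0.0102,0,0,0,0,-0.2],
  [0,0,0,0,0,6.83,-0.2],
  [0,0,0,0,0,6.83,-0.2],
  [0,0,0,0,0,6.83,-0.2],
  [0,0,0,0,0,6.83,-0.2],
  [0,0,0,0,0,6.83,-0.2],
  [0,0,0,0,0,6.83,-0.2],
  [0,0,0,0,0,6.83,-0.2],
  [0,0,0,0,0,6.83,-0.2],
  [0,0,0,0,0,6.83,-0.2],
  [0,0,0,0,0,6.83,-0.2],
  [0,0,0,0,0,6.83,-0.2],
  [0,0,0,0,0,0,-0.2],
])

```text
time_s: 9.55
ee_pos: [0.5565, -0.2597, 0.1913]
eef_rot: [-3.141, 0.001, 0.233]
force: [0.1, 0.1, 0.1]
grip_width: 0.0567
grip_force: 0.0
```

Run:
```python
from h import *
go([.558,-.260,.074],np.radians(13.7))
im,m=snap('wrist','w5.png'); np.save('w5.npy',m,allow_pickle=True)
print(proj(m,[[.558,-.26,.11],[.51,-.2708,.09]]))
cv2.imwrite('pics/w5c.png',cv2.resize(im,(800,500)))
```

```text
t 9.55 pos [ 0.5565 -0.2597  0.1913] rot [-179.9479    0.0621   13.3523] shift mm [  1.4797   0.7643 117.2686] turn deg [-0.0523  0.062  -0.3477]
[[322.1063 202.599 ]
 [321.464  248.7441]]
```

View pics/w5c.png

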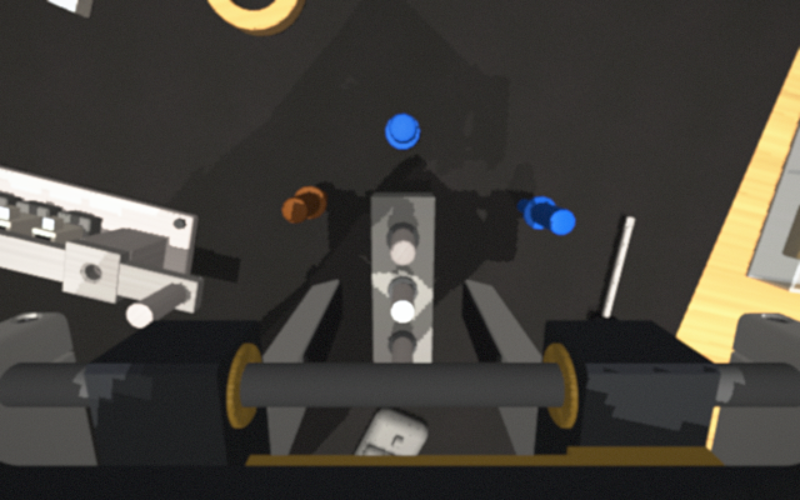

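The long pin's top is at (403,252), matching the prediction to within about 1 px, and the brown and blue pins are clear of the fingers. Next: descend and grip.

play_rows([
  [0.0007,0.0004,0.02,0,0,0,-0.2],
  [0.0008,0.0004,0.02,0,0,0,-0.2],
  [0,0,0.02,0,0,0,-0.2],
  [0,0,0.02,0,0,0,-0.2],
  [0,0,0.02,0,0,0,-0.2],
  [0,0,0.019,0,0,0,-0.2],
  [0,0,0,0,0,0,1],
  [0,0,0,0,0,0,1],
  [0,0,0,0,0,0,1],
  [0,0,0,0,0,0,1],
  [0,0,0,0,0,0,1],
  [0,0,0,0,0,0,1],
  [0,0,0,0,0,0,1],
  [0,0,0,0,0,0,1],
  [0,0,0,0,0,0,1],
  [0,0,0,0,0,0,1],
  [0,0,0,0,0,0,1],
  [0,0,0,0,0,0,1],
], force=30)

```text
time_s: 11.1
ee_pos: [0.5588, -0.2603, 0.0738]
eef_rot: [3.141, -0.001, 0.239]
force: [-1.0, 0.3, 6.6]
grip_width: 0.0174
grip_force: 30.0
```

Run:
```python
from h import *
o=ctrl.get_obs();print(o['grip_width'],o['grip_force'],o['force']); go([.479,-.0335,.2],np.radians(88.4))
```

```text
0.01738520743350814 29.99121218919754 [-1.006   0.3065  6.6243]
t 11.1 pos [ 0.5588 -0.2603  0.0738] rot [179.967   -0.0444  13.6961] shift mm [ -23.7161 -239.1683 -126.3161] turn deg [  0.0572  -0.0164 -74.7039]
```

play_rows([
  [0,0,-0.006,0,0,0,1],
  [0,0,-0.01,0,0,0,1],
  [0,0,-0.015,0,0,0,1],
  [0,0,-0.02,0,0,0,1],
  [0,0,-0.02,0,0,0,1],
  [0,0,-0.02,0,0,0,1],
  [0,0,-0.02,0,0,0,1],
  [0,0,-0.02,0,0,0,1],
  [0,0,-0.01,0,0,0,1],
  [0,0,0,0,0,0,1],
])

```text
time_s: 11.93
ee_pos: [0.5591, -0.2606, 0.217]
eef_rot: [3.139, -0.003, 0.239]
force: [-0.3, -0.7, -1.2]
grip_width: 0.0175
grip_force: 30.0
```

play_rows([
  [0,0,0,0,0,-6.8,1],
  [0,0,0,0,0,-6.8,1],
  [0,0,0,0,0,-6.8,1],
  [0,0,0,0,0,-6.8,1],
  [0,0,0,0,0,-6.8,1],
  [0,0,0,0,0,-6.8,1],
  [0,0,0,0,0,-6.8,1],
  [0,0,0,0,0,-6.8,1],
  [0,0,0,0,0,-6.8,1],
  [0,0,0,0,0,-6.8,1],
  [0,0,0,0,0,-6.7,1],
  [0,0,0,0,0,0,1],
])

```text
time_s: 12.93
ee_pos: [0.5581, -0.2601, 0.2128]
eef_rot: [-3.14, -0.001, 1.548]
force: [0.3, 1.0, -1.4]
grip_width: 0.0175
grip_force: 30.0
```

Run:
```python
from h import *
o=ctrl.get_obs();print(o['grip_width'],o['grip_force'],o['force']); go([.479,-.0335,.2],np.radians(88.4))
```

```text
0.01750769552716083 29.983292520046234 [ 0.3121  1.0436 -1.4243]
t 12.93 pos [ 0.5581 -0.2601  0.2128] rot [-179.9007   -0.0479   88.7096] shift mm [224.7217 -84.1675  13.1706] turn deg [-0.0994 -0.0476  0.3096]
```

play_rows([
  [0.0225,-0.0084,0,0,0,0,1],
  [0.0225,-0.0084,0,0,0,0,1],
  [0.0225,-0.0084,0,0,0,0,1],
  [0.0225,-0.0084,0,0,0,0,1],
  [0.0225,-0.0084,0,0,0,0,1],
  [0.0225,-0.0084,0,0,0,0,1],
  [0.0225,-0.0084,0,0,0,0,1],
  [0.0225,-0.0084,0,0,0,0,1],
  [0.0225,-0.0084,0,0,0,0,1],
  [0.0225,-0.0084,0,0,0,0,1],
  [0,0,0,0,0,0,1],
  [0,0,0,0,0,0,1],
  [0,0,0,0,0,0,1],
  [0,0,0,0,0,0,1],
])

```text
time_s: 14.1
ee_pos: [0.481, -0.0336, 0.2138]
eef_rot: [-3.141, 0.0, 1.54]
force: [0.3, -0.7, -1.1]
grip_width: 0.0172
grip_force: 30.0
```

Run:
```python
from h import *
go([.4795,-.0333,.14],np.radians(88.4))
```

```text
t 14.1 pos [ 0.481  -0.0336  0.2138] rot [-179.9742    0.0048   88.2622] shift mm [ 0.2973 -1.4579 73.8352] turn deg [-0.0259  0.0047 -0.1378]
```

play_rows([
  [0.0003,-0.0014,0.015,0,0,0,1],
  [0,0,0.015,0,0,0,1],
  [0,0,0.015,0,0,0,1],
  [0,0,0.015,0,0,0,1],
  [0,0,0.01,0,0,0,1],
  [0,0,0,0,0,0,1],
  [0,0,0,0,0,0,1],
])

```text
time_s: 14.68
ee_pos: [0.4795, -0.033, 0.1441]
eef_rot: [-3.141, -0.0, 1.542]
force: [-0.1, 0.6, -1.6]
grip_width: 0.0174
grip_force: 30.0
```

play_rows([
  [0,0,0.003,0,0,0,1],
  [0,0,0.003,0,0,0,1],
  [0,0,0.003,0,0,0,1],
  [0,0,0.003,0,0,0,1],
  [0,0,0,0,0,0,1],
])

```text
time_s: 15.1
ee_pos: [0.4793, -0.0326, 0.1317]
eef_rot: [-3.141, -0.0, 1.543]
force: [-0.5, -0.1, -0.5]
grip_width: 0.0177
grip_force: 30.0
```

play_rows([
  [0,0,0.003,0,0,0,1],
  [0,0,0.003,0,0,0,1],
  [0,0,0.003,0,0,0,1],
  [0,0,0,0,0,0,1],
])

```text
time_s: 15.43
ee_pos: [0.4793, -0.0326, 0.1225]
eef_rot: [-3.141, 0.0, 1.543]
force: [0.1, -0.5, -1.1]
grip_width: 0.0173
grip_force: 30.0
```

play_rows([
  [0,0,0.003,0,0,0,1],
  [0,0,0.003,0,0,0,1],
  [0,0,0.003,0,0,0,1],
  [0,0,0,0,0,0,1],
])

```text
time_s: 15.77
ee_pos: [0.4794, -0.0327, 0.1136]
eef_rot: [-3.141, 0.0, 1.543]
force: [1.5, -0.2, -2.2]
grip_width: 0.0171
grip_force: 30.0
```

play_rows([
  [0,0,0.003,0,0,0,1],
  [0,0,0.003,0,0,0,1],
  [0,0,0.003,0,0,0,1],
  [0,0,0.003,0,0,0,1],
  [0,0,0.003,0,0,0,1],
  [0,0,0.003,0,0,0,1],
  [0,0,0.003,0,0,0,1],
  [0,0,0,0,0,0,1],
])

```text
time_s: 16.43
ee_pos: [0.4794, -0.0327, 0.0926]
eef_rot: [-3.141, 0.0, 1.543]
force: [2.9, -2.0, -1.3]
grip_width: 0.0173
grip_force: 30.0
```

play_rows([
  [0,0,0.0015,0,0,0,1],
  [0,0,0.0015,0,0,0,1],
  [0,0,0.001,0,0,0,1],
  [0,0,0,0,0,0,1],
])

```text
time_s: 16.77
ee_pos: [0.4795, -0.0326, 0.089]
eef_rot: [3.141, 0.0, 1.543]
force: [3.5, -1.7, -2.3]
grip_width: 0.0175
grip_force: 30.0
```

play_rows([
  [0,0,0.0008,0,0,0,1],
  [0,0,0.0007,0,0,0,1],
  [0,0,0,0,0,0,1],
])

```text
time_s: 17.02
ee_pos: [0.4802, -0.0327, 0.0888]
eef_rot: [3.139, 0.0, 1.543]
force: [-0.2, -1.5, 10.8]
grip_width: 0.0176
grip_force: 30.0
```

The pin is seated: the TCP stopped at 0.0888 with 11 N of upward force. Next: release and rise.

play_rows([
  [0,0,-0.001,0,0,0,-0.2],
  [0,0,0,0,0,0,-0.2],
  [0,0,0,0,0,0,-0.2],
  [0,0,0,0,0,0,-0.2],
  [0,0,0,0,0,0,-0.2],
  [0,0,0,0,0,0,-0.2],
  [0,0,0,0,0,0,-0.2],
  [0,0,-0.01,0,0,0,-0.2],
  [0,0,-0.015,0,0,0,-0.2],
  [0,0,-0.02,0,0,0,-0.2],
  [0,0,-0.02,0,0,0,-0.2],
  [0,0,-0.02,0,0,0,-0.2],
  [0,0,-0.02,0,0,0,-0.2],
  [0,0,-0.02,0,0,0,-0.2],
  [0,0,-0.02,0,0,0,-0.2],
  [0,0,0,0,0,0,-0.2],
  [0,0,0,0,0,0,-0.2],
])

```text
time_s: 18.43
ee_pos: [0.4797, -0.0326, 0.2347]
eef_rot: [3.14, 0.0, 1.543]
force: [0.6, -0.1, -1.3]
grip_width: 0.0571
grip_force: 0.0
```

Run:
```python
from h import *
s,_=snap('scene','s9.png'); w,m=snap('wrist','w9.png')
a=cv2.resize(s[160:290,200:370],(510,390),interpolation=cv2.INTER_CUBIC)
c=np.zeros((590,800,3),np.uint8); c[:390,:510]=a; c[390:,:320]=cv2.resize(w,(320,200)); c[390:590,400:720]=cv2.resize(ctrl.camera('top')[140:240,240:400],(320,200))
cv2.imwrite('pics/fin.png',c); print(proj(m,[[.4795,-.033,.125],[.4795,-.033,.08]]),ctrl.get_obs()['grip_width'])
```

```text
[[322.1301 197.5491]
 [322.0257 187.9306]] 0.0562932065121262
```

View pics/fin.png

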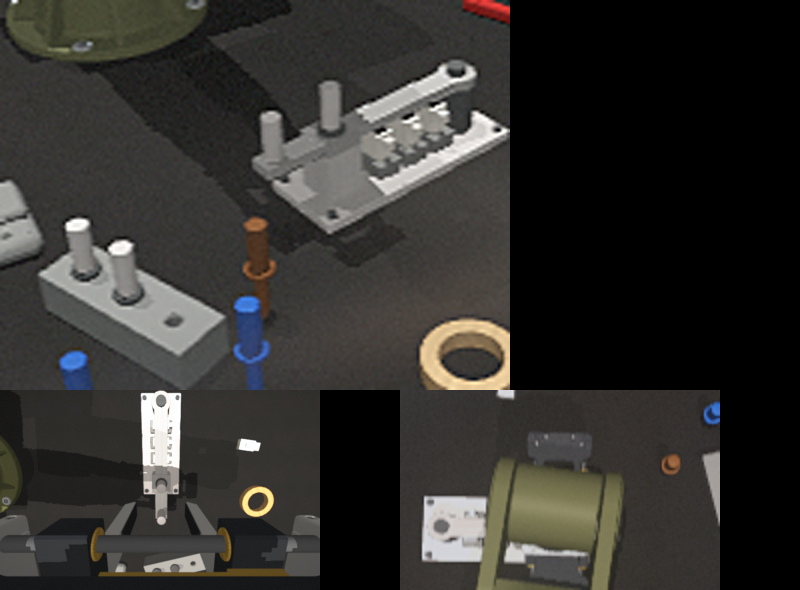

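The bar is closed over the block. The long pin stands with its collar on the bar at (330,127), the short pins are still in the rack, and the gripper is clear.

```bash
python3 -c "
from station import ctrl
print(ctrl.hand_in())"
```

```text
the job is handed in; nothing more can be done
None
```

The bar is shut, the long pin is pushed through both holes with its collar resting on the bar, the gripper has let go and is clear, and the job was handed in at about 18.6 s; no verdict came back.

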